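Start-of-shift check of a tube roller mixer

ROBOT

A 7-joint arm with a two-finger parallel gripper is mounted at the origin on the work surface. World frame = base frame: x ahead of the robot, y to its left, z up, the work surface at z = 0. Lengths are in m, angles in rad, forces in N, time in s.
With the tool pointing down it reaches from about 0.35 to 0.9 m from the base axis. Payload 7.2 kg.
Tool frame: the origin (TCP) lies midway between the tips of the shut fingers; the grasp point (between the pads) lies 19 mm behind it (arm.pinch_z is the distance from the TCP to the grasp point, in m); z points along the fingers, y is the line along which they close (so a half turn about z gives the same grasp; the last joint's range is limited). The gripper opens to 85 mm and grips with 20 to 120 N. Pads are 22 mm wide; open, the fingers measure 114 mm over their backs; the gripper's body (76 mm by 85 mm) begins 54 mm behind the grasp point. The pads swing forward as they close: fully open they stand 13 mm farther back than shut.
Start: joints at [-1.408, 0.411, -0.013, 1.596, 0.006, 1.134, -0.082], TCP at [0.143, 0.608, 0.202] pointing down, gripper open.
Joint ranges: [-2.95, 2.95], [-0.29, 1.99], [-1.47, 1.44], [0.14, 2.54], [-1.03, 4.17], [0.13, 1.85], [-2.86, 2.86]. Speed limits (rad/s): [2.39, 2.39, 3.01, 3.01, 3.14, 3.14, 3.14].

INTERFACE

Orientations are given as a unit quaternion [x, y, z, w].
In Python, from workcell import arm gives the robot as it stands. The module is installed in compiled form; this text tells all that it offers.
- The arm moves only by the shell command python3 -m pendant 'ROWS' [FORCE]. ROWS is JSON, a list of rows, each a list of 3 entries, a list of its own where there are three numbers: the shift along the tool's x, y, z scaled (see below), then the turn, a rotation vector about the tool's x, y, z scaled (see below), then the opening, from -1 (shut) to 1 (fully open). In form: [[[dx, dy, dz], [rx, ry, rz], gripper], ...]. A call has 1 to 20 rows; each row is the pose to reach, as a shift and turn from the pose commanded when the call began, along the tool's axes at that moment; what a row does not reach only later rows make up. The controller multiplies each number of a shift by 0.4 m and each number of a turn by 30 degrees. A row lasts 1/12 s, in which the tool goes at most 41.7 mm and 7.16 degrees, less where a joint would pass 70% of its speed; a pose out of reach is approached as far as the arm can. A call with a number of a shift or a turn outside -1 to 1 is refused whole. A call with a gripper value outside its range is refused whole. The fingers move at their own pace and stop on an object; FORCE is the grip in N (left out, the last holds). Time passes only in rows, so rows that repeat a pose let the fingers close. It gives the time, the measured TCP pose, the force, the opening and the grip force at its end, in the units of the state.
- arm.get_state(): the state, without advancing time (a new reading comes with each control period).
- arm.capture(name): name is "scene" or "top" or "wrist"; returns the picture (400x640x3 uint8, blue, green, red); there is no depth.
- arm.camera_info(name): a dict with "fx", "fy", "cx", "cy" (pixels), "rvec" (rotation vector, rad) and "tvec" (3), from world to camera coordinates, as OpenCV has them; the wrist camera has in their place "T_tool_cam" (4x4, takes a point from camera to tool coordinates, whose origin is the TCP and whose axes are the flange's). Camera axes: x right, y down, z forward; pixel columns grow to the right and rows downward; lengths in m; the calibration is good to about 2 mm. A picture is of the moment at which its call begins: read the wrist's pose just before it. camera_info takes no time and is no camera call.
- arm.finish_job(): hands the job in; it is judged then, once.
The state is a dict: "t": time; "q": joint angles; "qvel": joint speeds; "joint_efforts": joint torques, N m; "eef_pos": TCP position; "tool_rot": TCP orientation; "ft_force": force on the tool from outside, world axes, zero at the start; "wrist_torque": the same for the moment, N m; "gripper_width": opening from 0.0 (shut) to 1.0 (fully open); "gripper_force": force on a finger pad.
Only numpy, scipy, OpenCV 4.12 (cv2) and the standard library are available. Lean on these libraries where they do the work, as an engineer would, in place of code of your own. Each camera call takes 0.05 s, during which the arm holds its last target. There are 200 camera calls.

TASK

Do the start-of-shift check of the tube roller mixer. Press its red mushroom stop button fully down until it latches, then twist the button clockwise until it resets and let it spring back up; after that turn the black hold-to-run knob clockwise, counting the clicks, to the third stop (the green mark) and no farther. The knob springs back if it is let go, so finish while still holding it on the third stop, and leave the tube rack, the tube on the rollers and the computer mouse where they are.

Things in the scene. Friction and masses are not known exactly. Their poses are not given: they have to be found in the camera images.
- mixer: white tube roller mixer, fixed. Origin at bench height under the centre of its control end: a box 280 (own x) x 160 (own y) mm, grey flat panel 90 mm high, other fittings on it under 12 mm. Stop button at own (-60, 0) mm, knob at own (60, 0). Roller bed from 80 to 400 mm along own +y, six grey rollers, 79 mm high; end plate to 424 mm, 88 mm high
- stop_top (a point): centre of the top face of the red mushroom stop button, z up. The head is a disc 40 mm in diameter, 18 mm thick, with upright rim; its top is 38 mm above the panel when up, 32 mm when latched. Below it a neck 26 mm in diameter; on the panel a flat yellow collar 60 mm in diameter, 4 mm thick
- stop_press (a joint): how far the stop button is pushed down: 0 m up, 0.006 m fully down. Pushing takes 5 to 7 N; past about 3.7 mm it snaps down by itself and stays latched at 6 mm (with about 6 N). Twisting the latched head cams it up again; once above that point it springs up to 0
- stop_twist (a joint): twist of the mushroom head: 0 rad at rest, growing clockwise seen from above, end stop 0.8. A latched head is lifted as it is twisted beyond 0.2 rad (about 9 mm per rad) and resets between 0.45 and 0.6 rad; it takes 0.02 to 0.2 N m and springs back to 0 when let go
- knob_grip (a point): point on the vertical axis of the black hold-to-run knob at gripping height, 35 mm above the panel; own x along the knob's bar to its pointer end (white line), z up, turns with the knob. Bar 46 mm long, 13 mm wide, top 10 mm above this point; under it a round skirt 44 mm and a metal disc 60 mm in diameter, highest 10 mm above the panel
- knob (a joint): angle of the knob: 0 rad at rest (pointer to the mixer's own +x), growing clockwise seen from above. Click stops every 24 degrees: first 0.419, second 0.838, third 1.257, fourth 1.676 (near the end). The torque needed rises to 0.12 N m, falls off past half way and is least (0.02) 0.1 rad before each stop. A return spring drives it back to 0 from any stop when let go
- tube_rack: loose black rack full of purple-capped blood tubes, 86 x 124 mm, 83 mm high; origin under its centre, z up. A bystander
- tube: loose purple-capped blood tube, 80 mm long, 15 mm thick, lying along the mixer's y axis in the groove between two rollers; origin at its middle. A bystander
- mouse: loose black computer mouse, 104 x 60 mm, 33 mm high; origin under its centre, z up. A bystander

How it is judged:
By the outcome, as a careful person would: the job done as asked, in the order asked, and still so for the second after the job is handed in, while the arm keeps its last pose, push and grip.
It also fails if it takes over 51 s, if anything falls off the work surface, if the arm or the gripper's body presses on something with over 40 N, if the wrist force passes 120 N, or if a joint passes its speed limit or range.

## Working session

There is one attempt and no reset: what is moved stays moved. The work goes in short steps, Python scripts to look and compute and a shell command to move; the robot and the scene stay as the last step left them, time stands still between calls to the robot, and variables do not carry over. Pictures are saved under pics/ and viewed, at most 10 in all, crops included, and the job is handed in when it is done.

```bash
mkdir -p pics; python3 - <<'E'
from workcell import arm
import cv2
s=arm.get_state();print(s)
for n in("top","scene"):
    cv2.imwrite(f"pics/{n}0.png",arm.capture(n)); print(n,arm.camera_info(n))
print(arm.camera_info("wrist"),arm.pinch_z)
E
```

```text
{'t': 0.0, 'q': array([-1.40818326,  0.41192142, -0.01271554,  1.5970622 ,  0.00559037,
        1.13429371, -0.08220853]), 'qvel': array([-2.73420562e-05,  6.12315060e-04, -7.67049429e-04,  1.00738062e-03,
       -3.63125766e-04,  1.31938881e-03, -5.64712784e-04]), 'joint_efforts': array([ 4.25402350e-04, -6.00624204e+01,  6.82285577e-01, -2.99409950e+01,
        1.37665504e-02,  1.01544941e-02,  2.91778974e-05]), 'eef_pos': array([0.1428934 , 0.60787751, 0.20113225]), 'tool_rot': array([ 1.15142866e-01,  9.93348600e-01, -8.23546549e-04, -4.16171795e-05]), 'ft_force': array([-0.32480728, -0.2154942 ,  0.13306422]), 'wrist_torque': array([-0.01799235, -0.02035917,  0.02803215]), 'gripper_force': 0.0, 'gripper_width': 0.998098387852061}
top {'fx': 361.72435398139913, 'fy': 361.72435398139913, 'cx': 315.25227173863294, 'cy': 197.3392386574585, 'rvec': array([ 2.12421845, -2.15578329,  0.14380607]), 'tvec': array([0.01137229, 0.55014375, 0.80392806])}
scene {'fx': 385.71377022545227, 'fy': 385.71377022545227, 'cx': 325.92149721136064, 'cy': 201.78213660576995, 'rvec': array([ 1.31900687,  2.11982019, -0.99840604]), 'tvec': array([ 0.24819878, -0.24873293,  1.23717386])}
{'fx': 343.95714367503535, 'fy': 343.95714367503535, 'cx': 319.08315430072736, 'cy': 201.2076570612753, 'T_tool_cam': array([[-4.47268835e-04, -9.59627072e-01, -2.81275102e-01,
         7.09633758e-02],
       [ 9.99999860e-01, -3.49354557e-04, -3.98253102e-04,
        -1.34079637e-03],
       [ 2.83909720e-04, -2.81275241e-01,  9.59627093e-01,
        -1.71480163e-01],
       [ 0.00000000e+00,  0.00000000e+00,  0.00000000e+00,
         1.00000000e+00]])} 0.0187
```

View pics/top0.png

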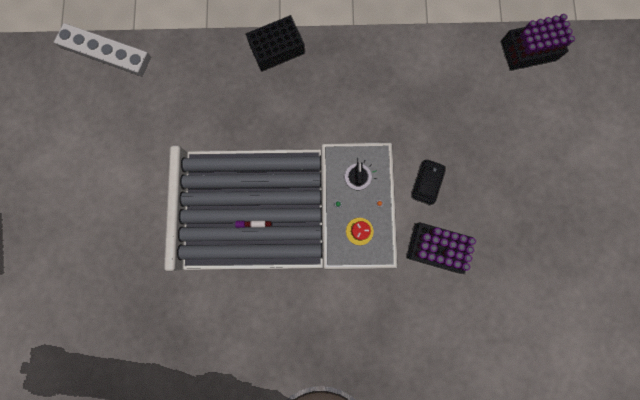

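View pics/scene0.png

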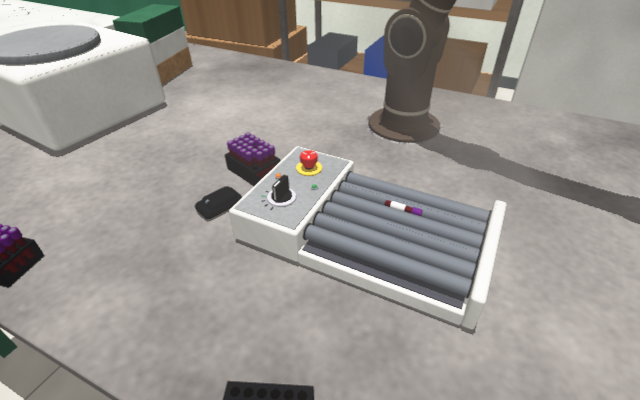

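The top view shows the control end at about (323–396, 144–268), with the collar near (360,231), the knob disc near (358,176) and the rack and mouse to the right. The scene view agrees, and the tube lies on the rollers.

```bash
cat > h.py <<'E'
import numpy as np, cv2
from workcell import arm
from scipy.spatial.transform import Rotation as R
def camT(n):
    c=arm.camera_info(n)
    if n=="wrist":
        s=arm.get_state(); T=np.eye(4); T[:3,:3]=R.from_quat(s['tool_rot']).as_matrix(); T[:3,3]=s['eef_pos']
        T=T@c['T_tool_cam']
    else:
        T=np.eye(4); T[:3,:3]=cv2.Rodrigues(c['rvec'])[0]; T[:3,3]=c['tvec']; T=np.linalg.inv(T)
    return c,T
def ray(c,T,uv,z):
    d=T[:3,:3]@np.array([(uv[0]-c['cx'])/c['fx'],(uv[1]-c['cy'])/c['fy'],1]); return T[:3,3]+d*(z-T[2,3])/d[2]
def plan(p,yaw=None):
    "rows units from current measured pose to TCP p; yaw = angle of -tool x"
    s=arm.get_state(); r=R.from_quat(s['tool_rot']); print('shift',np.round(r.inv().apply(np.array(p)-s['eef_pos'])/.4,4))
    if yaw is not None:
        t=R.from_matrix(np.array([[-np.cos(yaw),np.sin(yaw),0],[-np.sin(yaw),-np.cos(yaw),0],[0,0,1]])@np.diag([1,-1,-1])) if 0 else R.from_matrix(np.column_stack([[-np.cos(yaw),-np.sin(yaw),0],[-np.sin(yaw),np.cos(yaw),0],[0,0,-1]]))
        print('turn',np.round(np.degrees((r.inv()*t).as_rotvec())/30,4))
def blob(m):
    n,l,st,ce=cv2.connectedComponentsWithStats(m.astype(np.uint8)); i=1+st[1:,4].argmax(); h=cv2.findContours((l==i).astype(np.uint8),0,1)[0][0]
    return ce[i],st[i],cv2.minEnclosingCircle(h)
E
sed -i 's/t=R.from_matrix(np.array.* if 0 else /t=/' h.py
python3 - <<'E'
from h import *
im=cv2.imread('pics/top0.png').astype(int);b,g,r=im[...,0],im[...,1],im[...,2]
c,T=camT('top')
yel=(r>150)&(b<90)&((g>120)|(r>150)); yel[:,:330]=0; yel[:,400:]=0;yel[:215]=0
x=blob(yel);print(x); print('collar',ray(c,T,x[2][0],.094))
red=yel&(g<90);x=blob(red);print(x);print('top',ray(c,T,x[2][0],.128))
wh=(im.min(2)>150);wh[:,:335]=0;wh[:,380:]=0;wh[:160]=0;wh[195:]=0
x=blob(wh);print(x);print('disc',ray(c,T,x[2][0],.095))
P=[ray(c,T,p,.09) for p in [(323,145),(391.5,144),(396,266),(325.5,268)]];print(np.round(P,3),np.mean(P,0))
E
```

```text
(array([359.70119522, 231.12549801]), array([346, 218,  28,  27, 502], dtype=int32), ((359.2487487792969, 231.05276489257812), 13.791590690612793))
collar [ 0.46757147 -0.09094823  0.094     ]
(array([361.21559633, 230.16972477]), array([353, 221,  18,  19, 218], dtype=int32), ((361.0, 230.0), 9.219644546508789))
top [ 0.46792692 -0.09091298  0.128     ]
(array([356.96268657, 178.01492537]), array([345, 164,  27,  25, 134], dtype=int32), ((357.9230651855469, 176.0), 13.077034950256348))
disc [ 0.58810261 -0.09172632  0.095     ]
[[ 0.661 -0.016  0.09 ]
 [ 0.661 -0.17   0.09 ]
 [ 0.392 -0.167  0.09 ]
 [ 0.39  -0.017  0.09 ]] [ 0.52621761 -0.09251329  0.09      ]
```

```bash
python3 - <<'E'
from h import *
plan([.305,.26,.22],-.01);plan([.468,-.091,.22],-.01)
E
```

```text
shift [-0.5935 -0.7542 -0.0458]
turn [-2.800e-03 -2.000e-04 -4.216e-01]
shift [-1.1909 -1.5153 -0.0446]
turn [-2.800e-03 -2.000e-04 -4.216e-01]
```

```bash
python3 -m pendant '[[[-0.59,-0.75,-0.046],[-0.003,0,-0.42],-1],[[-0.59,-0.75,-0.046],[-0.003,0,-0.42],-1],[[-0.59,-0.75,-0.046],[-0.003,0,-0.42],-1],[[-0.59,-0.75,-0.046],[-0.003,0,-0.42],-1],[[-0.59,-0.75,-0.046],[-0.003,0,-0.42],-1],[[-0.59,-0.75,-0.046],[-0.003,0,-0.42],-1],[[-0.59,-0.75,-0.046],[-0.003,0,-0.42],-1],[[-0.59,-0.75,-0.046],[-0.003,0,-0.42],-1],[[-0.59,-0.75,-0.046],[-0.003,0,-0.42],-1],[[-0.59,-0.75,-0.046],[-0.003,0,-0.42],-1]]' 30; python3 - <<'E'
from h import *
plan([.468,-.091,.22],-.01)
E
```

```text
t: 0.93
eef_pos: [0.3064, 0.2563, 0.2206]
tool_rot: [0.009, 1.0, 0.0, 0.0]
ft_force: [-0.8, 0.4, 0.3]
gripper_width: -0.0
gripper_force: 0.0
shift [-0.4195 -0.8608  0.0015]
turn [ 0.0004  0.0011 -0.0151]
```

```bash
python3 -m pendant '[[[-0.42,-0.86,0.001],[0,0,-0.015],-1],[[-0.42,-0.86,0.001],[0,0,-0.015],-1],[[-0.42,-0.86,0.001],[0,0,-0.015],-1],[[-0.42,-0.86,0.001],[0,0,-0.015],-1],[[-0.42,-0.86,0.001],[0,0,-0.015],-1],[[-0.42,-0.86,0.001],[0,0,-0.015],-1],[[-0.42,-0.86,0.001],[0,0,-0.015],-1],[[-0.42,-0.86,0.001],[0,0,-0.015],-1],[[-0.42,-0.86,0.001],[0,0,-0.015],-1],[[-0.42,-0.86,0.001],[0,0,-0.015],-1],[[-0.42,-0.86,0.001],[0,0,-0.015],-1],[[-0.42,-0.86,0.001],[0,0,-0.015],-1],[[-0.42,-0.86,0.001],[0,0,-0.015],-1]]'; python3 - <<'E'
from h import *
c,T=camT('wrist');im=arm.capture('wrist');cv2.imwrite('pics/w1.png',im);np.save('w1T.npy',T)
print(arm.get_state()['q'])
im=im.astype(int);b,g,r=im[...,0],im[...,1],im[...,2]
for n,m,z in (('collar',(r>130)&(b<90),.094),('red',(r>110)&(b<90)&(g<80),.128),('disc',im.min(2)>150,.095)):
    x=blob(m);print(n,x,ray(c,T,x[2][0],z))
plan([.468,-.091,.14],-.01)
E
```

```text
t: 2.02
eef_pos: [0.4678, -0.082, 0.2191]
tool_rot: [0.001, 1.0, 0.001, -0.0]
ft_force: [1.2, 0.5, -0.8]
gripper_width: 0.001
gripper_force: 0.0
[-0.47801822  0.13894732  0.6202503   1.95433305 -0.09409106  1.07666919
  1.75242405]
collar (array([309.2910828 , 182.91592357]), array([ 276,  150,   68,   67, 3140], dtype=int32), ((309.3902893066406, 182.969970703125), 33.625587463378906)) [ 0.46649228 -0.09180478  0.094     ]
red (array([308.25396825, 191.20634921]), array([ 284,  166,   49,   51, 1764], dtype=int32), ((308.5, 191.2142791748047), 25.258968353271484)) [ 0.46516071 -0.09163604  0.128     ]
disc (array([237.50334259, 187.8368302 ]), array([  112,    54,   212,   260, 19446], dtype=int32), ((216.31678771972656, 183.3157501220703), 132.95677185058594)) [ 0.46637454 -0.17382467  0.095     ]
shift [-0.0004 -0.0236  0.198 ]
turn [ 0.0044 -0.0011  0.0175]
```

View pics/w1.png

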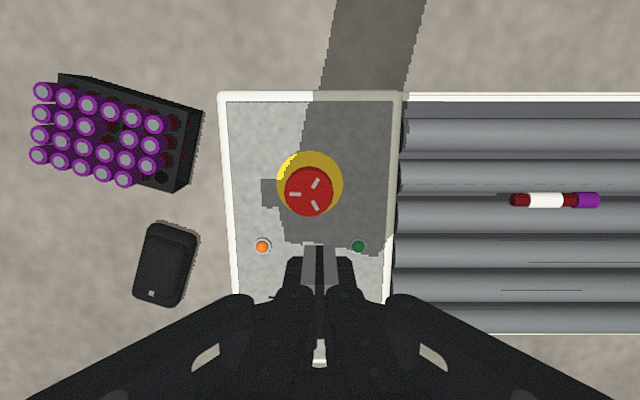

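```bash
python3 -m pendant '[[[0.003,-0.024,0.1],[0.004,-0.001,0.0175],-1],[[0.003,-0.024,0.198],[0.004,-0.001,0.0175],-1],[[0.003,-0.024,0.198],[0.004,-0.001,0.0175],-1],[[0.003,-0.024,0.198],[0.004,-0.001,0.0175],-1],[[0.003,-0.024,0.198],[0.004,-0.001,0.0175],-1]]'; python3 - <<'E'
from h import *
plan([.4665,-.0915,.122],-.01)
E
```

```text
t: 2.48
eef_pos: [0.4679, -0.0922, 0.1418]
tool_rot: [0.006, 1.0, -0.0, 0.001]
ft_force: [0.4, -0.9, 0.7]
gripper_width: -0.0
gripper_force: 0.0
shift [0.0036 0.0018 0.0495]
turn [-0.0006  0.0034 -0.0021]
```

```bash
python3 -m pendant '[[[0.003,0.001,0.02],[0,0,0],-1],[[0.003,0.001,0.035],[0,0,0],-1],[[0.003,0.001,0.042],[0,0,0],-1],[[0.003,0.001,0.048],[0,0,0],-1],[[0.003,0.001,0.052],[0,0,0],-1],[[0.003,0.001,0.052],[0,0,0],-1],[[0.003,0.001,0.052],[0,0,0],-1]]'
```

```text
t: 3.07
eef_pos: [0.466, -0.0926, 0.1195]
tool_rot: [0.006, 1.0, -0.0, 0.0]
ft_force: [-0.1, -0.5, -0.2]
gripper_width: 0.001
gripper_force: 0.0
```

```bash
python3 -m pendant '[[[0,0,0.006],[0,0,0],-1],[[0,0,0.012],[0,0,0],-1],[[0,0,0.012],[0,0,0],-1],[[0,0,0.012],[0,0,0],-1]]'; python3 - <<'E'
from h import *
cv2.imwrite('pics/w2.png',arm.capture('wrist'))
E
```

```text
t: 3.4
eef_pos: [0.4658, -0.0925, 0.1145]
tool_rot: [0.006, 1.0, -0.0, 0.0]
ft_force: [0.1, 0.1, 1.1]
gripper_width: -0.001
gripper_force: 0.0
```

View pics/w2.png

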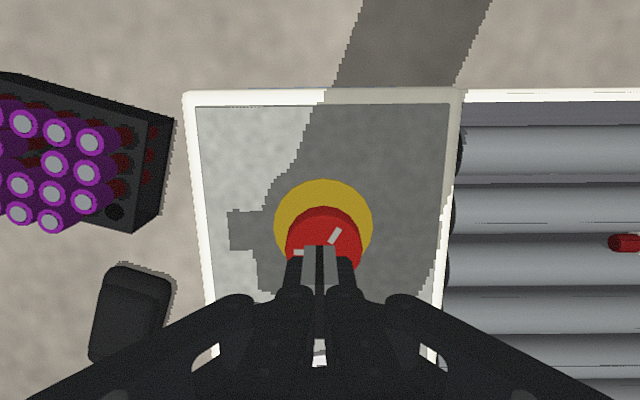

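The fingertips, at about (320,245), sit over the middle of the red head, centred near (323,250). The force reading still shows no firm contact, so I'll go on gently.

```bash
for i in 1; do python3 -m pendant '[[[0,0,0.005],[0,0,0],-1],[[0,0,0.005],[0,0,0],-1],[[0,0,0.005],[0,0,0],-1]]'; done; python3 - <<'E'
from h import *
s=arm.get_state();print(s['ft_force'],s['wrist_torque'],s['eef_pos'],s['joint_efforts'])
E
```

```text
t: 3.7
eef_pos: [0.4659, -0.0925, 0.1126]
tool_rot: [0.006, 1.0, -0.0, 0.0]
ft_force: [0.8, 0.2, -0.9]
gripper_width: 0.002
gripper_force: 0.0
[ 0.79712827  0.20307233 -0.88483241] [-0.02958138  0.02182078 -0.08361763] [ 0.46589539 -0.09249574  0.11257735] [-4.19858436e-03 -3.86550379e+01  5.15589461e+00 -2.37473273e+01
 -2.98395142e-03 -2.23122525e-02  1.38043283e-02]
```

```bash
python3 - <<'E'
from h import *
im=arm.capture('scene');a=cv2.resize(im[100:220,220:380],None,fx=4,fy=4,interpolation=cv2.INTER_CUBIC)
c,T=camT('scene');W=np.linalg.inv(T)
for n,p in (('tcp',arm.get_state()['eef_pos']),('top',[.4665,-.0915,.128]),('collar',[.4665,-.0915,.094]),('p1',[.406-.02+.0,-.01,.09])):
    q=W[:3,:3]@p+W[:3,3];u=[c['fx']*q[0]/q[2]+c['cx'],c['fy']*q[1]/q[2]+c['cy']];print(n,np.round(u,1))
    k=[int(4*(u[0]-220)),int(4*(u[1]-100))];cv2.circle(a,k,3,(255,0,255) if n!='top' else (255,255,0),1)
cv2.imwrite('pics/s2.png',a)
E
```

```text
tcp [307.9 159.9]
top [307.9 154.4]
collar [308.4 167. ]
p1 [354.7 159.7]
```

View pics/s2.png

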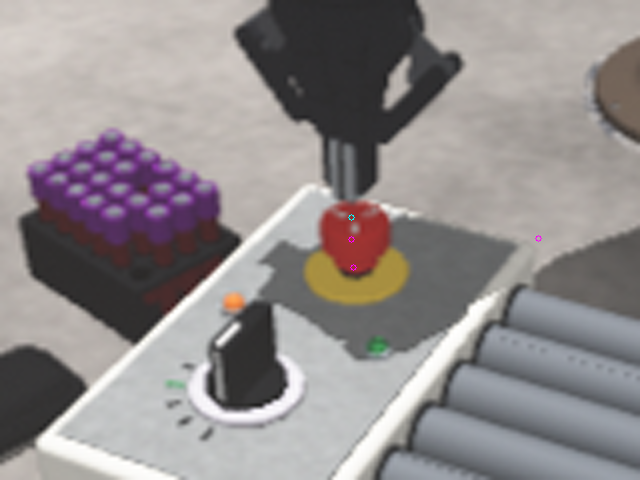

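The fingertips (crop row ~197) are still a few mm above the head's top (crop row ~210), so the real tips sit higher than the TCP reading says. I'll lower until contact.

```bash
python3 -m pendant '[[[0,0,0.005],[0,0,0],-1],[[0,0,0.01],[0,0,0],-1],[[0,0,0.01],[0,0,0],-1]]';python3 -m pendant '[[[0,0,0.004],[0,0,0],-1],[[0,0,0.008],[0,0,0],-1],[[0,0,0.008],[0,0,0],-1]]'
```

```text
t: 4.0
eef_pos: [0.4657, -0.0924, 0.1083]
tool_rot: [0.006, 1.0, -0.0, 0.0]
ft_force: [0.3, 0.2, 0.3]
gripper_width: -0.001
gripper_force: 0.0
t: 4.25
eef_pos: [0.4658, -0.0924, 0.1051]
tool_rot: [0.006, 1.0, -0.0, 0.0]
ft_force: [-0.0, 0.8, 0.4]
gripper_width: -0.0
gripper_force: 0.0
```

```bash
for i in 1; do python3 -m pendant '[[[0,0,0.005],[0,0,0],-1],[[0,0,0.01],[0,0,0],-1],[[0,0,0.01],[0,0,0],-1]]';python3 - <<'E'
from h import *
im=arm.capture('scene');a=cv2.resize(im[100:220,220:380],None,fx=4,fy=4,interpolation=cv2.INTER_CUBIC)
b=arm.capture('wrist')[150:350,220:420]
cv2.imwrite('pics/s3.png',np.hstack([a[:400,100:500],cv2.resize(b,(400,400))]))
E
done
```

```text
t: 4.5
eef_pos: [0.4657, -0.0924, 0.1011]
tool_rot: [0.006, 1.0, -0.0, 0.0]
ft_force: [-0.6, -0.3, 0.5]
gripper_width: 0.001
gripper_force: 0.0
```

View pics/s3.png

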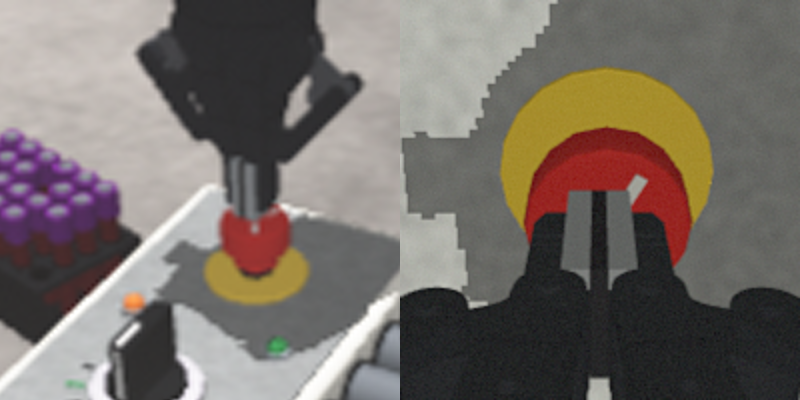

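The tips now overlap the head's top in both views (scene crop ~(250,212)), but there is still no force. Continuing in small steps.

```bash
for i in 1 ; do python3 -m pendant '[[[0,0,0.004],[0,0,0],-1],[[0,0,0.006],[0,0,0],-1],[[0,0,0.006],[0,0,0],-1]]';python3 - <<'E'
from h import *
b=arm.capture('wrist');c,T=camT('wrist')
im=b.astype(int);y=(im[...,2]>130)&(im[...,0]<90);y[240:]=0
x=blob(y);print(x, arm.get_state()['gripper_width'])
E
done
```

```text
t: 4.85
eef_pos: [0.466, -0.0925, 0.0989]
tool_rot: [0.006, 1.0, -0.0, 0.0]
ft_force: [-0.1, 0.1, -0.4]
gripper_width: 0.003
gripper_force: 0.0
(array([322.83941176, 210.60382353]), array([ 269,  184,  108,   56, 3400], dtype=int32), ((322.5702209472656, 234.24298095703125), 53.64122772216797)) -0.0020928230792933433
```

```bash
for i in 1 ; do python3 -m pendant '[[[0,0,0.004],[0,0,0],-1],[[0,0,0.008],[0,0,0],-1],[[0,0,0.008],[0,0,0],-1]]';python3 -m pendant '[[[0,0,0.004],[0,0,0],-1],[[0,0,0.008],[0,0,0],-1],[[0,0,0.008],[0,0,0],-1]]';
done
```

```text
t: 5.15
eef_pos: [0.466, -0.0926, 0.0957]
tool_rot: [0.006, 1.0, -0.0, 0.0]
ft_force: [-0.2, 0.4, 1.7]
gripper_width: 0.002
gripper_force: 0.8
t: 5.4
eef_pos: [0.466, -0.0924, 0.0928]
tool_rot: [0.006, 1.0, -0.0, 0.0]
ft_force: [-1.3, 0.5, 5.6]
gripper_width: 0.005
gripper_force: 2.5
```

Contact: 5.6 N at reading z=0.093, so the tips sit about 32 mm behind the reported TCP. Pushing on until it latches.

```bash
python3 -m pendant '[[[0,0,0.004],[0,0,0],-1],[[0,0,0.008],[0,0,0],-1],[[0,0,0.008],[0,0,0],-1]]';python3 -m pendant '[[[0,0,0.005],[0,0,0],-1],[[0,0,0.01],[0,0,0],-1],[[0,0,0.01],[0,0,0],-1]]'
```

```text
t: 5.65
eef_pos: [0.4667, -0.0926, 0.0922]
tool_rot: [0.006, 1.0, 0.001, 0.001]
ft_force: [-12.7, 2.5, 42.4]
gripper_width: 0.0
gripper_force: 21.5
t: 5.9
eef_pos: [0.4676, -0.0928, 0.0916]
tool_rot: [0.007, 1.0, 0.002, 0.002]
ft_force: [-26.0, 4.3, 90.0]
gripper_width: -0.001
gripper_force: 44.9
```

```bash
python3 -m pendant '[[[0,0,-0.02],[0,0,0],-1],[[0,0,-0.05],[0,0,0],-1],[[0,0,-0.12],[0,0,0],0.4],[[0,0,-0.15],[0,0,0],0.4],[[0,0,-0.15],[0,0,0],0.4],[[0,0,-0.15],[0,0,0],0.4],[[0,0,-0.15],[0,0,0],0.4],[[0,0,-0.15],[0,0,0],0.4]]'; python3 - <<'E'
from h import *
im=arm.capture('scene');a=cv2.resize(im[100:200,260:360],(400,400),interpolation=cv2.INTER_CUBIC)
c,T=camT('wrist');b=arm.capture('wrist')
cv2.imwrite('pics/s4.png',np.hstack([a,b[:,100:500]]))
im=b.astype(int);r=(im[...,2]>110)&(im[...,0]<90)&(im[...,1]<80)
x=blob(r);print(x,ray(c,T,x[2][0],.122),arm.get_state()['q'],arm.get_state()['ft_force'])
plan([.466,-.0915,.15],-.01)
E
```

```text
t: 6.57
eef_pos: [0.4652, -0.0923, 0.1445]
tool_rot: [0.006, 1.0, -0.0, -0.001]
ft_force: [-0.0, 0.0, 0.4]
gripper_width: 0.699
gripper_force: 0.0
(array([322.38426078, 222.86236418]), array([ 290,  190,   65,   67, 3037], dtype=int32), ((322.3512878417969, 222.8224334716797), 33.205169677734375)) [ 0.46428499 -0.09188964  0.122     ] [-0.42960508  0.2416311   0.61832781  2.04855633 -0.17631836  0.9033373
  1.84343621] [-0.01264845 -0.55010709  0.53520188]
shift [-0.0016  0.0023 -0.0135]
turn [-0.0015 -0.0019 -0.0042]
```

View pics/s4.png

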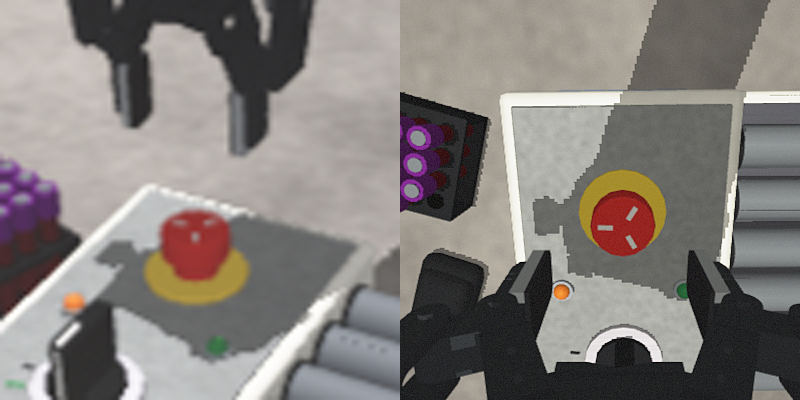

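The scene crop shows the head is lower. In the wrist view its diameter is 66 px, which puts its top at about 0.121 m, so it's latched. The open fingers straddle it centrally. Next I'll go down around it.

```bash
python3 -m pendant '[[[0,0.001,0.08],[0,0,0],0.4],[[0,0.001,0.14],[0,0,0],0.4],[[0,0.001,0.165],[0,0,0],0.4],[[0,0.001,0.165],[0,0,0],0.4],[[0,0.001,0.165],[0,0,0],0.4]]' && python3 -m pendant '[[[0,0,0.015],[0,0,0],0.4],[[0,0,0.03],[0,0,0],0.4],[[0,0,0.03],[0,0,0],0.4]]'
```

```text
t: 7.08
eef_pos: [0.4657, -0.0925, 0.0793]
tool_rot: [0.006, 1.0, -0.001, -0.0]
ft_force: [0.1, -1.0, 0.2]
gripper_width: 0.702
gripper_force: 0.0
t: 7.33
eef_pos: [0.466, -0.0919, 0.0672]
tool_rot: [0.006, 1.0, -0.0, 0.0]
ft_force: [0.7, 0.9, -0.5]
gripper_width: 0.701
gripper_force: 0.0
```

```bash
python3 -m pendant '[[[0,0,0],[0,0,0],-0.2],[[0,0,0],[0,0,0],-0.2],[[0,0,0],[0,0,0],-0.4],[[0,0,0],[0,0,0],-0.4],[[0,0,0],[0,0,0],-0.4],[[0,0,0],[0,0,0],-0.4]]' 25
```

```text
t: 7.83
eef_pos: [0.4662, -0.0909, 0.068]
tool_rot: [0.006, 1.0, 0.001, 0.001]
ft_force: [-2.4, 4.6, 6.1]
gripper_width: 0.456
gripper_force: 24.6
```

```bash
python3 -m pendant '[[[0,0,0],[0,0,0.2],-0.4],[[0,0,0],[0,0,0.4],-0.4],[[0,0,-0.001],[0,0,0.6],-0.4],[[0,0,-0.003],[0,0,0.75],-0.4],[[0,0,-0.005],[0,0,0.9],-0.4],[[0,0,-0.005],[0,0,0.9],-0.4]]' && python3 -c "
from workcell import arm;s=arm.get_state();print(s['wrist_torque'],s['q'])"
```

```text
t: 8.33
eef_pos: [0.4662, -0.0904, 0.0697]
tool_rot: [0.241, 0.971, 0.001, 0.0]
ft_force: [0.3, 5.5, 2.5]
gripper_width: 0.458
gripper_force: 25.6
[1.15080358 0.0964396  0.04606306] [-0.46090452  0.39025     0.68789822  2.12222299 -0.36621755  0.74541305
  1.54768874]
```

```bash
python3 -m pendant '[[[0,0,-0.002],[0,0,0.15],-0.4],[[0,0,-0.005],[0,0,0.3],-0.4],[[0,0,-0.008],[0,0,0.4],-0.4],[[0,0,-0.008],[0,0,0.4],-0.4],[[0,0,-0.008],[0,0,0.4],-0.4]]' && python3 -c "
from workcell import arm;s=arm.get_state();print(s['wrist_torque'])"
```

```text
t: 8.75
eef_pos: [0.4663, -0.0903, 0.0731]
tool_rot: [0.339, 0.941, 0.001, 0.0]
ft_force: [0.5, 6.8, 4.4]
gripper_width: 0.458
gripper_force: 25.8
[1.17803517 0.28641193 0.0642805 ]
```

```bash
python3 -m pendant '[[[0,0,0],[0,0,0],0.4],[[0,0,0],[0,0,0],0.4],[[0,0,0],[0,0,0],0.4],[[0,0,0],[0,0,0],0.4],[[0,0,-0.08],[0,0,0],0.4],[[0,0,-0.16],[0,0,0],0.4],[[0,0,-0.19],[0,0,0],0.4],[[0,0,-0.19],[0,0,0],0.4],[[0,0,-0.19],[0,0,0],0.4],[[0,0,-0.19],[0,0,0],0.4]]'; python3 - <<'E'
from h import *
im=arm.capture('scene');a=cv2.resize(im[100:200,260:360],(400,400),interpolation=cv2.INTER_CUBIC)
c,T=camT('wrist');b=arm.capture('wrist')
cv2.imwrite('pics/s5.png',np.hstack([a,b[:,100:500]]))
im=b.astype(int);r=(im[...,2]>110)&(im[...,0]<90)&(im[...,1]<80)
x=blob(r);print(x)
for h in(.122,.128):
  p=ray(c,T,x[2][0],h);d=(np.linalg.inv(T)@np.r_[p,1])[2];print(h,p,'expected r',c['fx']*.02/d)
plan([.5875,-.092,.15],-.01)
E
```

```text
t: 9.58
eef_pos: [0.4654, -0.0918, 0.148]
tool_rot: [0.339, 0.941, -0.0, -0.0]
ft_force: [-0.3, -0.6, -0.5]
gripper_width: 0.697
gripper_force: 0.0
(array([323.11692108, 222.91425788]), array([ 291,  189,   65,   67, 3079], dtype=int32), ((323.1755676269531, 222.27305603027344), 33.83931350708008))
0.122 [ 0.46665912 -0.09133144  0.122     ] expected r 32.87412888516747
0.128 [ 0.46495119 -0.09000175  0.128     ] expected r 33.90562026208327
shift [-0.2353  0.1954 -0.0062]
turn [-0.0022 -0.0016 -1.3044]
```

View pics/s5.png

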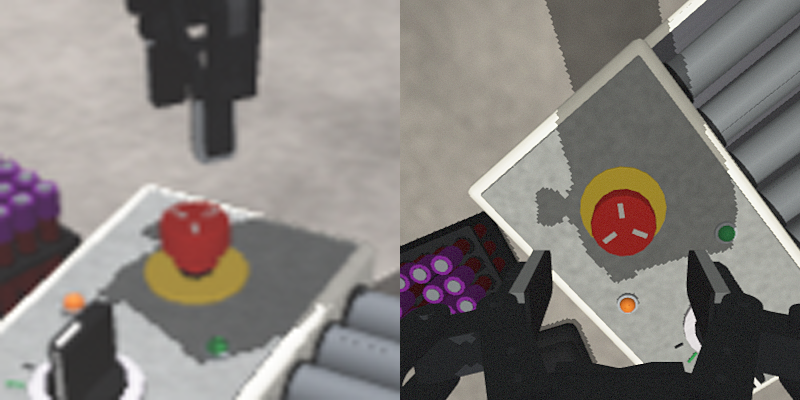

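The head now sits higher (scene crop top row ~200 against 208 before; wrist radius 33.8 px, matching 0.128 m) and its marks are back at rest, so the button has reset. On to the knob.

```bash
python3 -m pendant '[[[-0.1,0.08,0],[0,0,-0.2],0.3],[[-0.18,0.15,0],[0,0,-0.4],0.3],[[-0.235,0.195,0],[0,0,-0.6],0.3],[[-0.235,0.195,0],[0,0,-0.8],0.3],[[-0.235,0.195,0],[0,0,-1],0.3],[[-0.235,0.195,0],[0,0,-1],0.3]]' && python3 -m pendant '[[[0,0,0],[0,0,-0.2],0.3],[[0,0,0],[0,0,-0.304],0.3],[[0,0,0],[0,0,-0.304],0.3],[[0,0,0],[0,0,-0.304],0.3]]'; python3 - <<'E'
from h import *
c,T=camT('wrist');b=arm.capture('wrist');cv2.imwrite('pics/w6.png',b);np.save('T6.npy',T)
s=arm.get_state();print(s['q'],s['eef_pos'],s['tool_rot'])
print([[np.round(ray(c,T,(u,v),z)[:2],4).tolist() for u,v in ((320,200),(320,260))] for z in(.095,.135)])
plan([.588,-.092,.10],-.01)
E
```

```text
t: 10.18
eef_pos: [0.5877, -0.0926, 0.1469]
tool_rot: [0.082, 0.997, -0.001, -0.001]
ft_force: [-0.1, 0.6, -0.2]
gripper_width: 0.648
gripper_force: 0.0
t: 10.52
eef_pos: [0.5875, -0.0922, 0.1483]
tool_rot: [0.007, 1.0, -0.0, -0.0]
ft_force: [0.1, -0.8, 0.6]
gripper_width: 0.65
gripper_force: 0.0
[-0.37132088  0.45803469  0.60923439  1.76458837 -0.30238873  1.01367831
  1.90777268] [ 0.58766348 -0.09215502  0.14841431] [ 7.17398324e-03  9.99974254e-01 -1.50212883e-04  5.17329808e-05]
[[[0.5813, -0.093], [0.626, -0.0936]], [[0.5697, -0.0929], [0.6065, -0.0934]]]
shift [-0.0008  0.0004  0.121 ]
turn [-0.0006  0.0002 -0.0083]
```

View pics/w6.png

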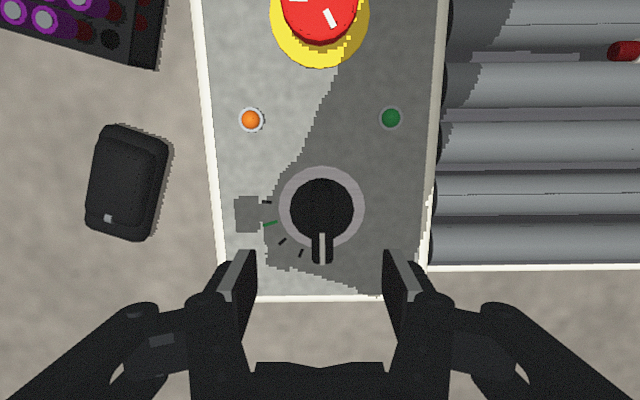

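The pointer line is vertical at column 322 and the disc is centred near (321,207), so the gripper is aligned and centred on the bar. Going down to grip it.

```bash
python3 -m pendant '[[[0,0.001,0.08],[0,0,0],0.3],[[0,0.001,0.14],[0,0,0],0.1],[[0,0.001,0.178],[0,0,0],-0.1],[[0,0.001,0.178],[0,0,0],-0.2],[[0,0.001,0.178],[0,0,0],-0.3]]' && python3 -m pendant '[[[0,0,0],[0,0,0],-0.6],[[0,0,0],[0,0,0],-0.8],[[0,0,0],[0,0,0],-0.9],[[0,0,0],[0,0,0],-0.9],[[0,0,0],[0,0,0],-0.9],[[0,0,0],[0,0,0],-0.9]]' 60; python3 -c "
from workcell import arm;s=arm.get_state();print(s['wrist_torque'],s['tool_rot'],s['q'])"
```

```text
t: 10.98
eef_pos: [0.5876, -0.0918, 0.0771]
tool_rot: [0.006, 1.0, -0.0, -0.001]
ft_force: [0.1, -0.5, -0.1]
gripper_width: 0.355
gripper_force: 0.0
t: 11.48
eef_pos: [0.589, -0.0909, 0.0789]
tool_rot: [0.005, 1.0, 0.0, 0.001]
ft_force: [-1.6, 3.9, 5.9]
gripper_width: 0.14
gripper_force: 59.4
[0.70114606 0.27971062 0.06245429] [4.84388800e-03 9.99987273e-01 3.43165872e-04 1.36873695e-03] [-0.3341781   0.54109951  0.56237181  1.82329358 -0.36608259  0.87913911
  1.96130104]
```

```bash
cat > st.py <<'E'
from h import *
s=arm.get_state();r=R.from_quat(s['tool_rot']);x=-r.as_matrix()[:,0]
print('cw from grip',round(-.0097-np.arctan2(x[1],x[0]),4) ,'torque',np.round(s['wrist_torque'],3),'q7',s['q'][6])
E
python3 -m pendant '[[[0,0,0],[0,0,0.15],-0.9],[[0,0,0],[0,0,0.3],-0.9],[[0,0,0],[0,0,0.45],-0.9],[[0,0,0],[0,0,0.6],-0.9],[[0,0,0],[0,0,0.75],-0.9],[[0,0,0],[0,0,0.8],-0.9],[[0,0,0],[0,0,0.8],-0.9]]'; python3 st.py
```

```text
t: 12.07
eef_pos: [0.5888, -0.0916, 0.0789]
tool_rot: [0.214, 0.977, 0.0, 0.001]
ft_force: [-2.5, 2.5, 6.9]
gripper_width: 0.137
gripper_force: 59.8
cw from grip 0.4211 torque [0.355 0.519 0.042] q7 1.612002997161387
```

```bash
python3 -m pendant '[[[0,0,0],[0,0,0.15],-0.9],[[0,0,0],[0,0,0.3],-0.9],[[0,0,0],[0,0,0.45],-0.9],[[0,0,0],[0,0,0.6],-0.9],[[0,0,0],[0,0,0.75],-0.9],[[0,0,0],[0,0,0.8],-0.9],[[0,0,0],[0,0,0.8],-0.9]]'; python3 st.py
```

```text
t: 12.65
eef_pos: [0.5884, -0.0921, 0.0789]
tool_rot: [0.412, 0.911, 0.0, 0.001]
ft_force: [-3.4, 1.3, 8.6]
gripper_width: 0.14
gripper_force: 60.0
cw from grip 0.8404 torque [0.144 0.86  0.125] q7 1.2673516540531662
```

```bash
python3 -m pendant '[[[0,0,0],[0,0,0.15],-0.9],[[0,0,0],[0,0,0.3],-0.9],[[0,0,0],[0,0,0.45],-0.9],[[0,0,0],[0,0,0.6],-0.9],[[0,0,0],[0,0,0.75],-0.9],[[0,0,0],[0,0,0.8],-0.9],[[0,0,0],[0,0,0.8],-0.9],[[0,0,0],[0,0,0.8],-0.9]]'; python3 st.py; python3 - <<'E'
from h import *
im=arm.capture('scene');a=cv2.resize(im[140:220,240:320],(400,400),interpolation=cv2.INTER_CUBIC)
b=arm.capture('wrist');cv2.imwrite('pics/s7.png',np.hstack([a,b[:,120:520]]))
E
```

```text
t: 13.32
eef_pos: [0.5878, -0.0923, 0.0789]
tool_rot: [0.592, 0.806, 0.0, 0.0]
ft_force: [-5.4, 1.0, 10.7]
gripper_width: 0.141
gripper_force: 60.3
cw from grip 1.2577 torque [0.181 1.345 0.111] q7 0.926063245035658
```

View pics/s7.png

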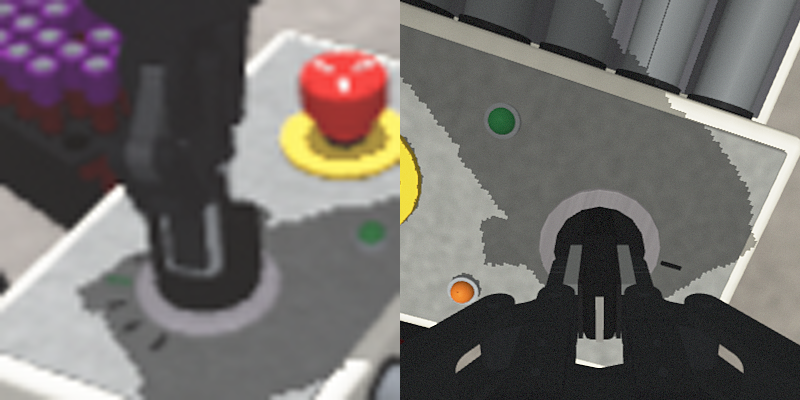

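The pointer line (crop column 600) lies parallel between the fingers, so the bar has turned with the gripper to 1.258 rad. In the scene crop the bar faces the green mark at about (118,280). I'll hold briefly to check it stays there, then hand in.

```bash
python3 -m pendant '[[[0,0,0],[0,0,0],-0.9],[[0,0,0],[0,0,0],-0.9],[[0,0,0],[0,0,0],-0.9],[[0,0,0],[0,0,0],-0.9],[[0,0,0],[0,0,0],-0.9],[[0,0,0],[0,0,0],-0.9]]'; python3 st.py; python3 - <<'E'
from h import *
im=arm.capture('wrist')[225:350,295:345]
m=(im.min(2)>110)&(im.min(2)<256);l=[(v+225,295+np.flatnonzero(m[v,15:35]).mean()+15) for v in range(65,115) if m[v,15:35].any() and m[v,15:35].sum()<10]
l=np.array(l);print(len(l),np.degrees(np.arctan(np.polyfit(l[:,0],l[:,1],1)[0])))
E
```

```text
t: 13.92
eef_pos: [0.5877, -0.0923, 0.0789]
tool_rot: [0.592, 0.806, 0.0, 0.0]
ft_force: [-5.7, 1.2, 9.5]
gripper_width: 0.141
gripper_force: 60.3
cw from grip 1.2576 torque [0.133 1.263 0.051] q7 0.9262203111231582
42 -0.2855247768567487
```

The bar is aligned with the gripper to within 0.3° and steady at 1.2576 rad.

```bash
python3 -c "
from workcell import arm;print(arm.finish_job())"
```

```text
the job is handed in; nothing more can be done
None
```

Job handed in at about 14 s with no verdict shown: the stop button was pressed until it latched (wrist force peaked at about 90 N, limit 120 N), twisted clockwise until it sprang back up, and the knob is still held on the third stop (measured 1.258 rad); I steered clear of the rack, tube and mouse but did not re-measure their positions at the end.

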